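Set the V-block pin fixture one hole longer and load the hinge pin

TASK

The pin fixture is still set for short pins. Squeeze its brass snap button in flush and slide the blue tube one hole further away from the fixed end stop, until the button snaps out through that next hole; then lay the loose steel hinge pin in the two V blocks and push it along them until its end rests against the fixed end stop. Leave the other things on the bench where they are.

Things in the scene. Friction and masses are not known exactly. Their poses are not given: they have to be found in the camera images.
- v_fixture: pin-holding fixture fixed on the bench, yawed up to 0.25 rad: aluminium bed plate 80 (x) x 368 (y) x 10 mm high; origin: centre of its underside. A dark post at its -y end carries a bright square inner tube along y, over which the blue outer tube slides. Axis of both tubes, and of a pin lying in the two V blocks: x = 0, z = 48 mm
- end_stop (a point): point on the fixed end stop's face at x = 0, y = +166, z = 48 mm of the fixture's frame: dark plate 40 mm wide, top at 71 mm, its top 8 mm sloped as a lead-in. A dark fixed V block stands before it at y = 142 to 166 mm. V grooves: 90 degrees, 20 mm wide, 10 mm deep, along y, top at z = 52 mm
- stop_tube (a joint): blue square outer tube, 30 x 30 mm, 121 mm long (fixture y = -74 to +47 mm at the start). Value (m): travel along the fixture's -y, away from the fixed end stop; 0 in its first hole (start), 0.038 in the next, 0.076 in the third. Sliding friction about 3 N; locked while the button stands out. Gap between the stops: 107 mm at 0, 145 mm at 0.038
- stop_face (a point): point on the moving stop's face, on the axis; fixture y = +59 mm at the start, +21 mm in the next hole. Dark stop head on the blue tube's +y end, 40 mm wide, 12 mm thick, top at z = 71 mm of the fixture's frame (top 8 mm sloped), with a 22 mm long V block on its +y side; all move with the tube
- snap_button (a joint): domed brass button, 10 mm in diameter, on the fixed inner tube, standing out toward the fixture's -x through a hole in the blue tube's side (wall 2 mm). Value (m): how far it is pressed in: 0 = out by 5 mm, 0.005 = flush, 0.007 = under the wall. Spring: 3.5 N at 0, 6 N flush
- button_tip (a point): tip of the button: x = -20, y = -44, z = 48 mm of the fixture's frame when out. Squeezing the blue tube across its sides here presses it flush; then 10 to 15 N along the tube drives its dome under the wall and it snaps out by itself at the next hole. It stays put along the axis: tube and gripper slide past it
- pin_home (a point): fixed point of the fixture, x = 0, y = 98, z = 48 mm, with the fixture's axes: where the centre of the pin lies once it rests in both V blocks with its end against the fixed end stop
- pin_center (a point): centre of the loose steel hinge pin, 136 mm long, 9 mm in diameter, grooved near one end, lying on the bench behind the fixture at the start; its y axis runs along the pin (either way round will do). Between the stops it has 9 mm of end play once the tube is in its next hole
- tape_roll: yellow tape roll, 63 mm across, 19 mm high; bystander, to be left alone (origin: centre of its underside)
- brush: paint brush with wooden handle, 145 mm long; bystander, to be left alone (origin: centre of its underside)
- marker_blue: blue marker pen, 129 mm long; bystander, to be left alone (origin: centre of its underside)
- driver_yellow: yellow-handled screwdriver, 183 mm long; bystander, to be left alone (origin: centre of its underside)
- gauge_block: grey gauge block with a post, 30x45x40 mm; bystander, to be left alone (origin: centre of its underside)
- spray_can: white spray can with blue label and red cap, 52 mm across, 172 mm high; bystander, to be left alone (origin: centre of its underside)

How it is judged:
By the outcome, as a careful person would: the job done as asked, in the order asked, and still so for the second after the job is handed in, with the robot touching nothing.
It also fails if it takes over 54 s, if anything falls off the work surface, if the arm or the gripper's body presses on something with over 40 N, if the wrist force passes 120 N, or if a joint passes its speed limit or range.

ROBOT

A 6-joint arm with a two-finger parallel gripper is mounted at the origin on a cart in front of the work surface, level with it; the furniture and walls round the work are solid. World frame = base frame: x ahead of the robot, y to its left, z up, the work surface at z = 0. Lengths are in m, angles in rad, forces in N, time in s.
With the tool pointing down it reaches from about 0.375 to 0.975 m from the base axis. Payload 3.8 kg.
Tool frame: the origin (TCP) lies on the centre line of the jaws, within the pads' length; the fingertips stand 22 mm ahead of it and the grasp point (between the pads) lies 3 mm ahead of it; z points along the fingers, x is the direction in which the jaws open and shut, and the axes are right-handed (so a half turn about z gives the same grasp; the last joint's range is limited). The gripper opens to 85 mm and grips with 20 to 120 N. Pads are 22 mm wide; open, the fingers measure 114 mm over their backs; the gripper's body (76 mm by 85 mm) begins 54 mm behind the grasp point. The pads swing forward as they close: fully open they stand 13 mm farther back than shut.
Start: joints at [-1.245, 0.264, 1.604, -0, 1.274, -0.037], TCP at [0.24, -0.631, 0.253] pointing down, gripper open.
Joint ranges: [-2.63, 2.63], [-0.94, 2.18], [0.31, 2.57], [-1.31, 4.45], [0, 2.66], [-2.55, 2.55]. Speed limits (rad/s): [2.57, 2.57, 3.14, 3.14, 3.14, 3.14].

INTERFACE

Orientations are given as a rotation vector (axis times angle).
In Python, from workcell import bot, viewer gives the robot as it stands.
- The arm moves only by the tool move_arm, never from a script. Its argument "series" is text: rows parted by semicolons, each of 7 numbers parted by spaces: the turn, a rotation vector about the tool's x, y, z scaled (see below), then the shift along the tool's x, y, z scaled (see below), then the opening, from -1 (shut) to 1 (fully open). A call has exactly 8 rows; each row is the pose to reach, as a shift and turn from the pose commanded when the call began, along the tool's axes at that moment; what a row does not reach only later rows make up. The controller multiplies each number of a shift by 100 mm and each number of a turn by 120 degrees. A row lasts 1/10 s, in which the tool goes at most 50 mm and 8.59 degrees, less where a joint would pass 70% of its speed; a pose out of reach is approached as far as the arm can. A call with a number of a shift or a turn outside -1 to 1 is refused whole. A call with a gripper value outside its range is refused whole. The fingers move at their own pace and stop on an object; "squeeze" is the grip in N (left out, the last holds). Time passes only in rows, so rows that repeat a pose let the fingers close, or fill a call up. It gives the time, the measured TCP pose, the force and the opening at its end, in the units of the state.
- bot.read_state(): the state, without advancing time (a new reading comes with each control period).
- viewer.read_camera(name): name is "scene" or "top" or "wrist"; returns a dict with "pixels" (384x512x3 uint8, red, green, blue), "K" (3x3 intrinsics, pixels), "world_to_cam" (4x4, takes a point from world to camera coordinates); the wrist camera has in their place "mount" (4x4, takes a point from camera to tool coordinates, whose origin is the TCP and whose axes are the tool frame's). Camera axes: x right, y up, looking along -z (the intrinsics and any distortion apply to the point x, -y, -z); pixel columns grow to the right and rows downward; lengths in m; the calibration is good to about 2 mm. A picture is of the moment at which its call begins: read the wrist's pose just before it. There is no depth.
- bot.finish_job(): hands the job in, once; it reports no verdict.
The state is a dict: "time": time; "q": joint angles; "joint_vel": joint speeds; "joint_torque": joint torques, N m; "tool_pos": TCP position; "tcp_rot": TCP orientation; "wrist_force": force on the tool from outside, world axes, zero at the start; "torque": the same for the moment, N m; "width": opening from 0.0 (shut) to 1.0 (fully open).
Only numpy, scipy, OpenCV 4.12 (cv2) and the standard library are available. Lean on these libraries where they do the work, as an engineer would, in place of code of your own. Each camera call takes 0.05 s, during which the arm holds its last target.

## Working session

There is one attempt and no reset: what is moved stays moved. The work goes in short steps, Python scripts to look and compute and a tool call to move; the robot and the scene stay as the last step left them, time stands still between calls to the robot, and variables do not carry over. Pictures are saved under pics/ and viewed, and the job is handed in when it is done.

Besides the shell and the picture viewer there is one more tool, called by a JSON object that holds its "fn" and its "kwargs". move_arm: Moves the arm, as the interface text tells. Its arguments: {"type":"object","properties":{"series":{"type":"string"},"squeeze":{"type":"number"}},"required":["series"]}

```bash
ls; mkdir -p pics
cat > h.py <<'E'
import numpy as np, cv2
from workcell import bot, viewer
from scipy.spatial.transform import Rotation as R
def snap(name,fn,scale=1):
    c=viewer.read_camera(name); im=cv2.cvtColor(c["pixels"],cv2.COLOR_RGB2BGR)
    np.savez(fn.replace('.png','.npz'),**{k:v for k,v in c.items()})
    cv2.imwrite(fn,im); return c
E
python3 - <<'E'
from h import *
print(bot.read_state())
for n in ["scene","top","wrist"]:
    c=snap(n,f"pics/{n}0.png"); print(n,{k:(np.round(v,4).tolist() if k!="pixels" else v.shape) for k,v in c.items()})
E
```

```text
pics
{'time': 0.0, 'q': array([-1.24489893e+00,  2.64761896e-01,  1.60542379e+00, -2.75469534e-06,
        1.27366283e+00, -3.69062643e-02]), 'joint_vel': array([-0.00052372,  0.00191428, -0.00013754, -0.00037292, -0.00119493,
       -0.00065088]), 'joint_torque': array([-8.51816844e-05, -5.15118599e+01, -3.67314684e+01, -2.92729128e-04,
        1.27630393e-02, -1.47911123e-05]), 'tool_pos': array([ 0.23932641, -0.63040546,  0.25192917]), 'tcp_rot': array([-2.58464984,  1.78345779,  0.00284157]), 'wrist_force': array([ 0.72548447, -0.04239503,  0.03735361]), 'torque': array([ 0.0028746 ,  0.0090119 , -0.02176069]), 'width': 1.0008974438045166}
scene {'pixels': (384, 512, 3), 'K': [[364.7342, 0.0, 257.5182], [0.0, 364.7342, 191.8317], [0.0, 0.0, 1.0]], 'world_to_cam': [[-0.8398, -0.5425, -0.0203, 0.4929], [0.2051, -0.3517, 0.9134, -0.1756], [-0.5026, 0.7629, 0.4066, -0.869], [0.0, 0.0, 0.0, 1.0]]}
top {'pixels': (384, 512, 3), 'K': [[443.2731, 0.0, 243.2642], [0.0, 443.2731, 189.3746], [0.0, 0.0, 1.0]], 'world_to_cam': [[0.0289, -0.9992, 0.0281, -0.0335], [0.9895, 0.0325, 0.1406, -0.57], [-0.1414, 0.0237, 0.9897, -1.2618], [0.0, 0.0, 0.0, 1.0]]}
wrist {'pixels': (384, 512, 3), 'K': [[322.2057, 0.0, 260.0427], [0.0, 322.2057, 196.9733], [0.0, 0.0, 1.0]], 'mount': [[1.0, -0.0005, -0.0009, -0.0007], [-0.0008, -0.9556, -0.2948, -0.0738], [-0.0007, 0.2948, -0.9556, -0.1193], [0.0, 0.0, 0.0, 1.0]]}
```

View pics/scene0.png

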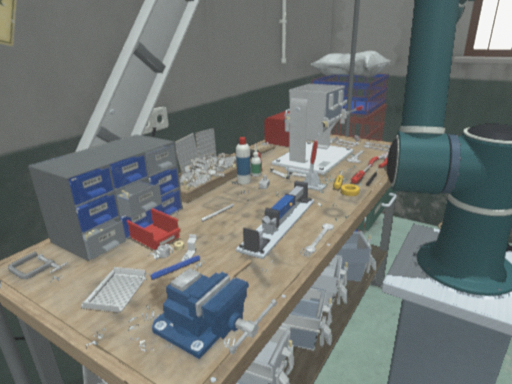

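View pics/top0.png

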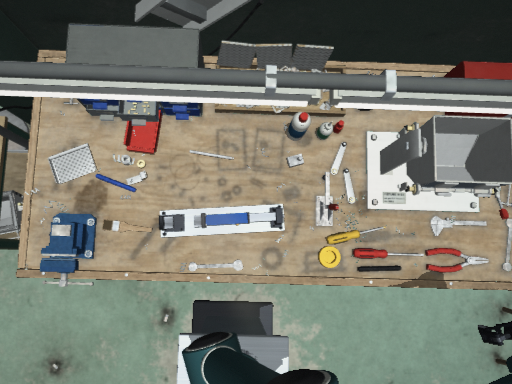

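View pics/wrist0.png

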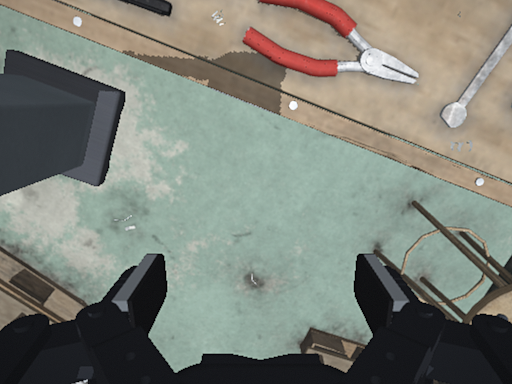

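Run:
```python
import cv2
im=cv2.imread("pics/top0.png")
cv2.imwrite("pics/top0c.png",cv2.resize(im[125:285,140:340],None,fx=4,fy=3.7,interpolation=cv2.INTER_CUBIC)[:600])
im=cv2.imread("pics/scene0.png")
cv2.imwrite("pics/scene0c.png",cv2.resize(im[130:270,180:380],None,fx=4,fy=4,interpolation=cv2.INTER_CUBIC))
```

```text
(no output)
```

View pics/top0c.png

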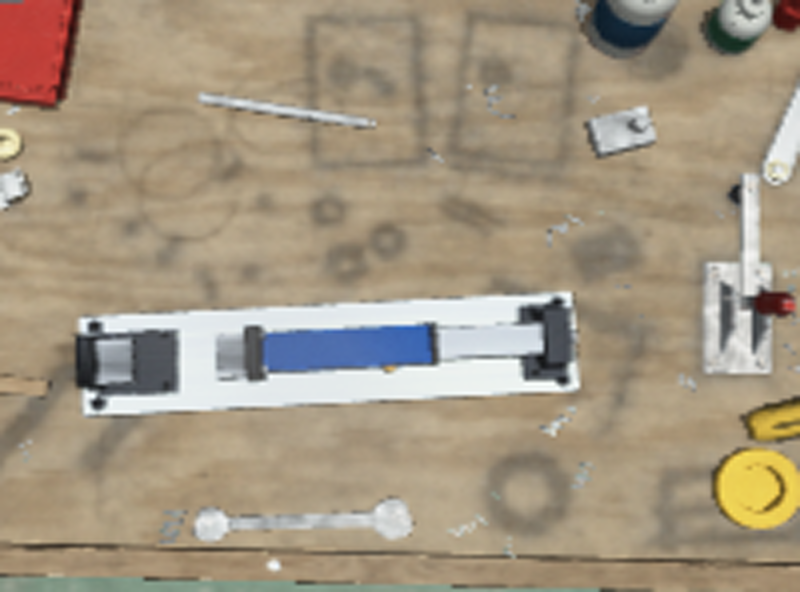

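View pics/scene0c.png

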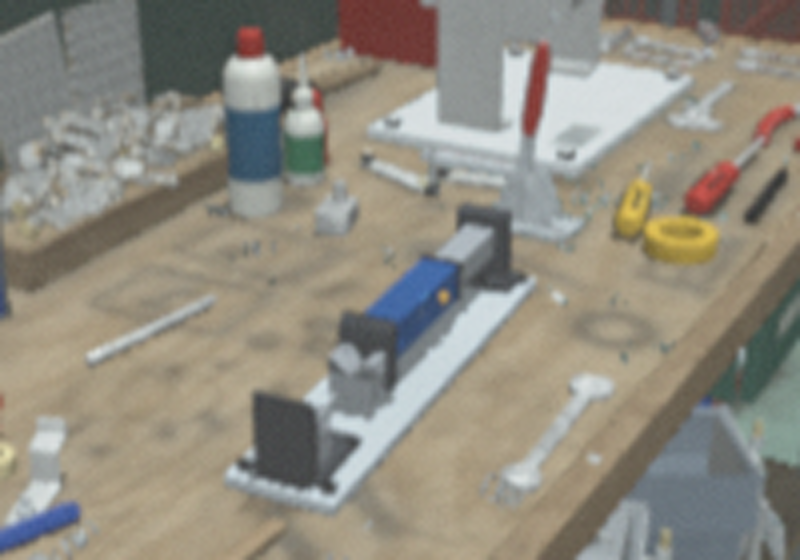

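```bash
cat >> h.py <<'E'
def ray(c,px,T=None):
    """origin, dir in world; T = 4x4 tool->world for wrist"""
    K=c["K"]; u,v=px
    d=np.array([(u-K[0,2])/K[0,0],-(v-K[1,2])/K[1,1],-1.0])
    M=np.linalg.inv(c["world_to_cam"]) if T is None else T@c["mount"]
    return M[:3,3],M[:3,:3]@d
def onz(c,px,z,T=None):
    o,d=ray(c,px,T); return o+d*(z-o[2])/d[2]
def proj(c,P,T=None):
    W=c["world_to_cam"] if T is None else np.linalg.inv(T@c["mount"])
    p=W[:3,:3]@np.asarray(P)+W[:3,3]; K=c["K"]
    return K[0,0]*p[0]/-p[2]+K[0,2], K[1,1]*-p[1]/-p[2]+K[1,2]
def toolT(s):
    T=np.eye(4);T[:3,:3]=R.from_rotvec(s["tcp_rot"]).as_matrix();T[:3,3]=s["tool_pos"];return T
E
python3 - <<'E'
from h import *
c=dict(np.load("pics/top0.npz"))
# plate corners in crop px -> image
im=c["pixels"]; hsv=cv2.cvtColor(im,cv2.COLOR_RGB2HSV)
m=((hsv[...,1]<40)&(hsv[...,2]>190)).astype(np.uint8)
m[:195]=0;m[245:]=0;m[:,:150]=0;m[:,295:]=0
n,l,st,ce=cv2.connectedComponentsWithStats(m); print(st)
pts=np.argwhere(m)[:,::-1].astype(np.float32)
hull=cv2.convexHull(pts); r=cv2.minAreaRect(hull); b=cv2.boxPoints(r); print(b)
W=[onz(c,p,0.010) for p in b]; W=np.array(W); print(W.round(4)); print(np.linalg.norm(np.diff(W,axis=0),axis=1), W.mean(0))
m=((hsv[...,0]>100)&(hsv[...,0]<125)&(hsv[...,1]>150)).astype(np.uint8);m[:195]=0;m[245:]=0;m[:,:150]=0;m[:,295:]=0
r=cv2.minAreaRect(np.argwhere(m)[:,::-1].astype(np.float32)); b=cv2.boxPoints(r);print("blue",[onz(c,p,0.063).round(4) for p in b])
# pin
f=lambda x,y:(140+x/4,125+y/3.7)
for p in [(200,98),(374,124)]: print("pin",onz(c,f(*p),0.005).round(4))
m=((hsv[...,1]<45)&(hsv[...,2]>120)).astype(np.uint8);m[:145]=0;m[163:]=0;m[:,:185]=0;m[:,240:]=0
n,l,st,ce=cv2.connectedComponentsWithStats(m);print(st[st[:,4]>10])
s=bot.read_state();print(R.from_rotvec(s["tcp_rot"]).as_matrix().round(3))
E
```

```text
[[     0      0    512    384 194687]
 [   161    204    124     33   1886]
 [   160    211      3      4      9]
 [   283    210      1      4      4]
 [   165    217      7      2      9]
 [   165    227      2      1      2]
 [   168    227      3      1      3]
 [   277    239      3      4      7]
 [   281    238      1      1      1]]
[[159.78351 209.23709]
 [283.07422 203.633  ]
 [284.8041  241.69073]
 [161.5134  247.29483]]
[[ 0.5073  0.2298  0.01  ]
 [ 0.5358 -0.1374  0.01  ]
 [ 0.4225 -0.1444  0.01  ]
 [ 0.3954  0.2186  0.01  ]]
[0.36837596 0.11357573 0.36401021] [0.46526809 0.0416466  0.01      ]
blue [array([0.498 , 0.0206, 0.063 ]), array([ 0.4995, -0.0281,  0.063 ]), array([ 0.4738, -0.0288,  0.063 ]), array([0.4723, 0.0198, 0.063 ])]
pin [0.6871 0.1488 0.005 ]
pin [0.6699 0.0157 0.005 ]
[[     0      0    512    384 196462]
 [   189    150     45     10    136]]
[[ 0.355 -0.935 -0.001]
 [-0.935 -0.355  0.002]
 [-0.002 -0.    -1.   ]]
```

Run:
```python
from h import *
c=dict(np.load("pics/top0.npz"))
f=lambda x,y:(140+x/4,125+y/3.7)
W=np.array([onz(c,f(*p),0.010) for p in [(78,318),(572,293),(580,388),(85,415)]])
print(W.round(4),np.linalg.norm(np.diff(W,axis=0),axis=1),W.mean(0))
a=(W[0]+W[3])/2-(W[1]+W[2])/2; yaw=np.arctan2(-a[0],a[1]); print("yaw",yaw)
A=np.array([onz(c,f(*p),0.063) for p in [(264,332),(434,322),(434,363),(264,372)]]);print(A.round(4))
print(onz(c,f(390,369),0.048))
ex=np.array([np.cos(yaw),np.sin(yaw)]);ey=np.array([-np.sin(yaw),np.cos(yaw)])
print("button",W.mean(0)[:2]-.02*ex-.044*ey, "pin",np.array([onz(c,f(*p),0.005) for p in [(200,98),(374,124)]]).mean(0))
```

```text
[[ 0.5022  0.2304  0.01  ]
 [ 0.5342 -0.1372  0.01  ]
 [ 0.4575 -0.1445  0.01  ]
 [ 0.425   0.221   0.01  ]] [0.36901647 0.07701285 0.36687523] [0.47970855 0.04242347 0.01      ]
yaw 0.08770653007733008
[[ 0.4909  0.089   0.063 ]
 [ 0.5025 -0.0323  0.063 ]
 [ 0.4707 -0.0332  0.063 ]
 [ 0.4601  0.0877  0.063 ]]
[ 0.46606594 -0.00208268  0.048     ]
button [ 0.46363957 -0.00315929] pin [0.67846482 0.08228097 0.005     ]
```

Run:
```python
from h import *
c=dict(np.load("pics/top0.npz"));s=dict(np.load("pics/scene0.npz"))
f=lambda x,y:(140+x/4,125+y/3.7)
def tri(a,b):
    (o1,d1),(o2,d2)=a,b
    t=np.linalg.lstsq(np.c_[d1,-d2],o2-o1,rcond=None)[0]
    return o1+d1*t[0],o2+d2*t[1]
print(tri(ray(c,f(785,300)),ray(s,(180+540/4,130+45/4))))
```

```text
(array([ 0.51604481, -0.26073562,  0.16724036]), array([ 0.51518384, -0.26111647,  0.16723475]))
```

{"fn": "move_arm", "kwargs": {"series": "0 0 0 -0.12 -0.11 0 1;0 0 0 -0.25 -0.22 0 1;0 0 0 -0.37 -0.33 0 1;0 0 0 -0.5 -0.45 0 1;0 0 0 -0.62 -0.56 0 1;0 0 0 -0.75 -0.67 0 1;0 0 0 -0.87 -0.78 0 1;0 0 0 -1 -0.9 0 1"}}

```text
time: 0.95
tool_pos: [0.2887, -0.5043, 0.2534]
tcp_rot: [2.586, -1.784, 0.0]
wrist_force: [-0.3, -0.2, 0.4]
width: 1.001
```

{"fn": "move_arm", "kwargs": {"series": "0 0 0 -0.12 -0.11 0 1;0 0 0 -0.25 -0.22 0 1;0 0 0 -0.37 -0.33 0 1;0 0 0 -0.5 -0.45 0 1;0 0 0 -0.62 -0.56 0 1;0 0 0 -0.75 -0.67 0 1;0 0 0 -0.87 -0.78 0 1;0 0 0 -1 -0.9 0 1"}}

```text
time: 1.75
tool_pos: [0.3373, -0.379, 0.2533]
tcp_rot: [2.586, -1.784, 0.0]
wrist_force: [1.1, 0.1, -0.2]
width: 1.003
```

{"fn": "move_arm", "kwargs": {"series": "0 0 0 -0.12 -0.11 0 1;0 0 0 -0.25 -0.22 0 1;0 0 0 -0.37 -0.33 0 1;0 0 0 -0.5 -0.45 0 1;0 0 0 -0.62 -0.56 0 1;0 0 0 -0.75 -0.67 0 1;0 0 0 -0.87 -0.78 0 1;0 0 0 -1 -0.9 0 1"}}

```text
time: 2.55
tool_pos: [0.3858, -0.2535, 0.2533]
tcp_rot: [2.586, -1.784, 0.0]
wrist_force: [0.1, 0.1, 0.6]
width: 0.996
```

{"fn": "move_arm", "kwargs": {"series": "0 0 0 -0.12 -0.11 0 1;0 0 0 -0.25 -0.22 0 1;0 0 0 -0.37 -0.33 0 1;0 0 0 -0.5 -0.45 0 1;0 0 0 -0.62 -0.56 0 1;0 0 0 -0.75 -0.67 0 1;0 0 0 -0.87 -0.78 0 1;0 0 0 -1 -0.9 0 1"}}

```text
time: 3.35
tool_pos: [0.4342, -0.1281, 0.2533]
tcp_rot: [2.586, -1.784, 0.0]
wrist_force: [-0.3, -0.1, -0.2]
width: 0.998
```

{"fn": "move_arm", "kwargs": {"series": "0 0 -0.07 -0.12 -0.11 0 1;0 0 -0.14 -0.25 -0.22 0 1;0 0 -0.21 -0.37 -0.33 0 1;0 0 -0.28 -0.5 -0.45 0 1;0 0 -0.35 -0.62 -0.56 0 1;0 0 -0.42 -0.75 -0.67 0 1;0 0 -0.49 -0.87 -0.78 0 1;0 0 -0.56 -1 -0.9 0 1"}}

```text
time: 4.15
tool_pos: [0.4827, -0.0026, 0.2533]
tcp_rot: [3.141, -0.046, 0.0]
wrist_force: [0.4, 0.0, -0.8]
width: 1.002
```

Run:
```python
from h import *
s=bot.read_state(); c=snap("wrist","pics/w1.png"); np.savez("pics/w1s.npz",T=toolT(s)); print(s["time"],s["tool_pos"],s["q"],toolT(s)[:2,0])
```

```text
4.15 [ 0.48270502 -0.00263146  0.25331738] [-5.69841366e-02 -1.05931175e-01  2.00134195e+00 -1.15139744e-04
  1.24610886e+00 -2.79030817e-02] [ 0.99957824 -0.02904024]
```

View pics/w1.png

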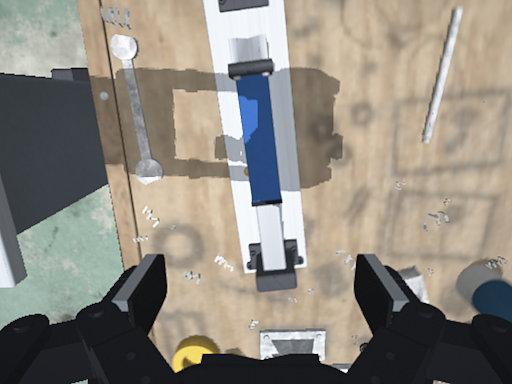

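Run:
```python
from h import *
c=dict(np.load("pics/w1.npz"));T=np.load("pics/w1s.npz")["T"]
hsv=cv2.cvtColor(c["pixels"],cv2.COLOR_RGB2HSV)
m=((hsv[...,0]>100)&(hsv[...,0]<130)&(hsv[...,1]>120)&(hsv[...,2]>50)).astype(np.uint8);m[:60]=0;m[215:]=0;m[:,:215]=0;m[:,300:]=0
n,l,st,ce=cv2.connectedComponentsWithStats(m);k=1+np.argmax(st[1:,4]);print(st[k])
b=cv2.boxPoints(cv2.minAreaRect(np.argwhere(l==k)[:,::-1].astype(np.float32)));print(b)
B=np.array([onz(c,p,0.063,T) for p in b]);print(B.round(4),np.linalg.norm(np.roll(B,1,0)-B,axis=1))
big=cv2.resize(c["pixels"][40:300,190:340],None,fx=2.3*1.5,fy=2.3,interpolation=cv2.INTER_CUBIC)
cv2.imwrite("pics/w1c.png",cv2.cvtColor(cv2.resize(c["pixels"][0:300,190:340],None,fx=2,fy=2),cv2.COLOR_RGB2BGR))
print("button",onz(c,(246,172),.048,T))
P=[onz(c,p,.0045,T) for p in [(457,8),(427,142)]];print("pin",P,np.linalg.norm(P[0]-P[1]))
# row-wise edges of tube
rows=[];
for v in range(85,195,5):
    u=np.where(l[v]==k)[0]; 
    if len(u): a=onz(c,(u[0]-.5,v),.063,T);d=onz(c,(u[-1]+.5,v),.063,T);rows.append([*a[:2],*d[:2]])
rows=np.array(rows);print(rows.round(4))
```

```text
[ 236   73   45  130 3806]
[[235.26155   76.092316]
 [266.5231    72.18463 ]
 [282.36926  198.95386 ]
 [251.1077   202.86154 ]]
[[ 0.4615  0.0917  0.063 ]
 [ 0.4898  0.0942  0.063 ]
 [ 0.5031 -0.0257  0.063 ]
 [ 0.4714 -0.0289  0.063 ]] [0.12100878 0.02834885 0.12058371 0.03181036]
button [ 4.66825141e-01 -2.60211794e-04  4.80000000e-02]
pin [array([0.68513206, 0.15350517, 0.0045    ]), array([0.67159553, 0.01894883, 0.0045    ])] 0.13523552288596427
[[ 0.4623  0.0841  0.4913  0.0832]
 [ 0.4621  0.0798  0.4912  0.0789]
 [ 0.4628  0.0754  0.4921  0.0746]
 [ 0.4635  0.071   0.492   0.0702]
 [ 0.4633  0.0666  0.4928  0.0657]
 [ 0.464   0.0621  0.4927  0.0613]
 [ 0.4647  0.0576  0.4936  0.0567]
 [ 0.4654  0.053   0.4935  0.0522]
 [ 0.4652  0.0484  0.4944  0.0476]
 [ 0.4659  0.0438  0.4952  0.0429]
 [ 0.4657  0.0391  0.4952  0.0383]
 [ 0.4665  0.0344  0.496   0.0335]
 [ 0.4672  0.0296  0.496   0.0288]
 [ 0.468   0.0248  0.4969  0.0239]
 [ 0.4678  0.0199  0.4968  0.0191]
 [ 0.4686  0.015   0.4977  0.0142]
 [ 0.4693  0.01    0.4976  0.0092]
 [ 0.4691  0.0051  0.4985  0.0042]
 [ 0.4699  0.      0.4985 -0.0008]
 [ 0.4707 -0.0051  0.4994 -0.0059]
 [ 0.4715 -0.0102  0.4993 -0.011 ]
 [ 0.4713 -0.0154  0.5003 -0.0162]]
```

View pics/w1c.png

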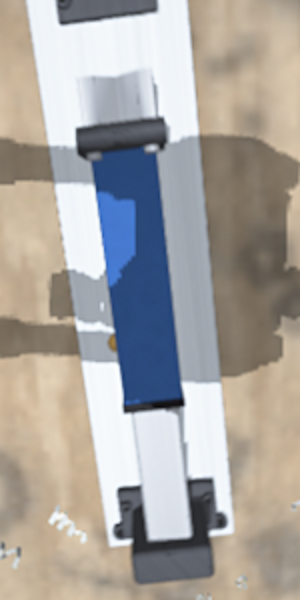

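{"fn": "move_arm", "kwargs": {"series": "0 0 -0.01 0.002 -0.01 0.12 1;0 0 -0.02 0.004 -0.02 0.25 1;0 0 -0.03 0.006 -0.03 0.4 1;0 0 -0.04 0.01 -0.036 0.55 1;0 0 -0.05 0.013 -0.036 0.7 1;0 0 -0.057 0.013 -0.036 0.85 1;0 0 -0.057 0.013 -0.036 0.95 1;0 0 -0.057 0.013 -0.036 1 1"}}

```text
time: 5.0
tool_pos: [0.483, -0.0006, 0.1512]
tcp_rot: [-3.139, -0.131, 0.005]
wrist_force: [-0.8, 0.7, 0.0]
width: 1.001
```

Run:
```python
from h import *
s=bot.read_state(); c=snap("wrist","pics/w2.png"); T=toolT(s);np.savez("pics/w2s.npz",T=T); print(s["time"],s["tool_pos"],T[:2,0])
ey=np.array([-.0904,.9959,0]);ex=np.array([.9959,.0904,0]);O=np.array([.4842,-.0004,0])-(-.044+.0006)*ey
print(O)
for P in [(-.015,-.074,.063),(.015,-.074,.063),(-.015,.047,.063),(.015,.047,.063),(-.02,-.044,.048)]:
    print(P,np.round(proj(c,O+P[0]*ex+P[1]*ey+[0,0,P[2]],T),1))
```

```text
5.0 [ 0.48298048 -0.00060746  0.15120914] [0.99651661 0.08333913]
[0.48027664 0.04282206 0.        ]
(-0.015, -0.074, 0.063) [243.5 253.3]
(0.015, -0.074, 0.063) [285.6 253.1]
(-0.015, 0.047, 0.063) [239.1  71.6]
(0.015, 0.047, 0.063) [289.   71.2]
(-0.02, -0.044, 0.048) [236.8 206.7]
```

View pics/w2.png

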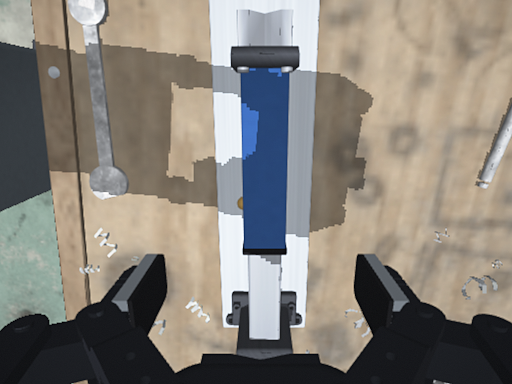

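Run:
```python
from h import *
s=bot.read_state();print(s["tool_pos"],toolT(s)[:2,0])
c=dict(np.load("pics/w2.npz"));T=np.load("pics/w2s.npz")["T"]
hsv=cv2.cvtColor(c["pixels"],cv2.COLOR_RGB2HSV)
m=((hsv[...,0]>100)&(hsv[...,0]<130)&(hsv[...,1]>120)&(hsv[...,2]>50)).astype(np.uint8);m[:60]=0;m[260:]=0;m[:,:215]=0;m[:,320:]=0
n,l,st,ce=cv2.connectedComponentsWithStats(m);k=1+np.argmax(st[1:,4]);print(st[k])
M=[]
for v in range(80,245,10):
    u=np.where(l[v]==k)[0];a=onz(c,(u[0]-.5,v),.063,T);d=onz(c,(u[-1]+.5,v),.063,T);M.append((a+d)/2);w=d[0]-a[0]
M=np.array(M);p=np.polyfit(M[:,1],M[:,0],1);print(p,w)
print("ends",onz(c,(265,st[k][1]-.5),.063,T),onz(c,(265,st[k][1]+st[k][3]-.5),.063,T))
bm=((hsv[...,0]>10)&(hsv[...,0]<28)&(hsv[...,1]>150)).astype(np.uint8);bm[:190]=0;bm[215:]=0;bm[:,:230]=0;bm[:,250:]=0
q=np.argwhere(bm);print(len(q),q.mean(0),q.min(0),q.max(0));print(onz(c,(q[:,1].min(),q[:,0].mean()),.048,T))
```

```text
[ 0.48297223 -0.00053297  0.15115067] [0.99651017 0.08341284]
[ 241   67   48  182 7980]
[-0.08539112  0.48397975] 0.02872237739546757
ends [0.47635037 0.09241529 0.063     ] [ 0.4869917  -0.02718187  0.063     ]
8 [203.625 239.125] [198 238] [208 241]
[ 4.65060024e-01 -4.04021970e-04  4.80000000e-02]
```

{"fn": "move_arm", "kwargs": {"series": "0 0 -0.002 0.004 -0.01 0.12 1;0 0 -0.002 0.008 -0.016 0.25 1;0 0 -0.002 0.01 -0.016 0.4 1;0 0 -0.002 0.01 -0.016 0.55 1;0 0 -0.002 0.01 -0.016 0.7 1;0 0 -0.002 0.01 -0.016 0.85 1;0 0 -0.002 0.01 -0.016 0.97 1;0 0 -0.002 0.01 -0.016 1 1"}}

```text
time: 5.85
tool_pos: [0.4837, 0.0014, 0.0514]
tcp_rot: [-3.138, -0.139, 0.005]
wrist_force: [-0.8, 0.1, -0.8]
width: 1.002
```

Run:
```python
from h import *
s=bot.read_state(); c=snap("wrist","pics/w3.png"); T=toolT(s);np.savez("pics/w3s.npz",T=T); print(s["time"],s["tool_pos"],T[:2,0])
```

```text
5.85 [0.48374285 0.00144936 0.05141821] [0.99608422 0.08835692]
```

View pics/w3.png

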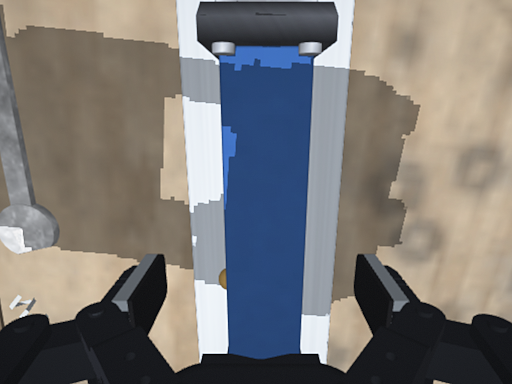

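Run:
```python
from h import *
c=dict(np.load("pics/w3.npz"));T=np.load("pics/w3s.npz")["T"]
hsv=cv2.cvtColor(c["pixels"],cv2.COLOR_RGB2HSV)
m=((hsv[...,0]>100)&(hsv[...,0]<130)&(hsv[...,1]>120)&(hsv[...,2]>50))
Ti=np.linalg.inv(T)
for v in [120,220,260,300,340]:
    u=np.where(m[v,200:340])[0]+200;a=onz(c,(u[0]-.5,v),.063,T);d=onz(c,(u[-1]+.5,v),.063,T)
    print(v,u[0],u[-1],(Ti@np.r_[(a+d)/2,1])[:3].round(4),np.linalg.norm(a-d))
print((Ti@np.r_[onz(c,(220,279),.048,T),1]).round(4))
```

```text
120 222 310 [ 0.0004 -0.0685 -0.0116] 0.029013481165478184
220 225 305 [ 0.0003 -0.0336 -0.0116] 0.028991970767446924
260 226 303 [ 0.0002 -0.0177 -0.0116] 0.02905671356217438
300 228 301 [ 0.0002 -0.0004 -0.0116] 0.028738292384357576
340 229 299 [ 0.0001  0.0185 -0.0116] 0.0287975348905835
[-1.88e-02 -4.00e-04  3.50e-03  1.00e+00]
```

{"fn": "move_arm", "kwargs": {"series": "0 0 0 0 0 0 -1;0 0 0 0 0 0 -1;0 0 0 0 0 0 -1;0 0 0 0 0 0 -1;0 0 0 0 0 0 -1;0 0 0 0 0 0 -1;0 0 0 0 0 0 -1;0 0 0 0 0 0 -1", "squeeze": 50}}

```text
time: 6.7
tool_pos: [0.4854, 0.0013, 0.054]
tcp_rot: [3.138, 0.139, 0.001]
wrist_force: [-2.4, -0.2, 6.1]
width: 0.347
```

Run:
```python
from h import *
s=bot.read_state(); print(s["time"],s["tool_pos"],s["wrist_force"],s["width"],s["width"]*85)
c=snap("wrist","pics/w4.png")
```

```text
6.7 [0.48537821 0.00128314 0.05400747] [-2.43478165 -0.17715505  6.11605669] 0.3468347522777157 29.480953943605837
```

View pics/w4.png

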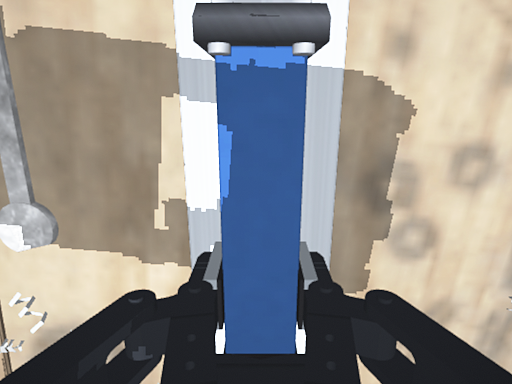

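{"fn": "move_arm", "kwargs": {"series": "0 0 0 0 0.03 0 -1;0 0 0 0 0.06 0 -1;0 0 0 0 0.09 0 -1;0 0 0 0 0.12 0 -1;0 0 0 0 0.15 0 -1;0 0 0 0 0.17 0 -1;0 0 0 0 0.19 0 -1;0 0 0 0 0.2 0 -1"}}

```text
time: 7.55
tool_pos: [0.487, -0.0177, 0.054]
tcp_rot: [-3.137, -0.138, -0.0]
wrist_force: [-2.8, 5.4, 5.7]
width: 0.34
```

Run:
```python
from h import *
s=bot.read_state(); print(s["time"],s["tool_pos"],s["wrist_force"],s["width"],s["width"]*85)
c=snap("wrist","pics/w5.png")
```

```text
7.55 [ 0.48696632 -0.01767872  0.05397379] [-2.80588887  5.37494473  5.6881904 ] 0.3395714085766004 28.863569729011033
```

View pics/w5.png

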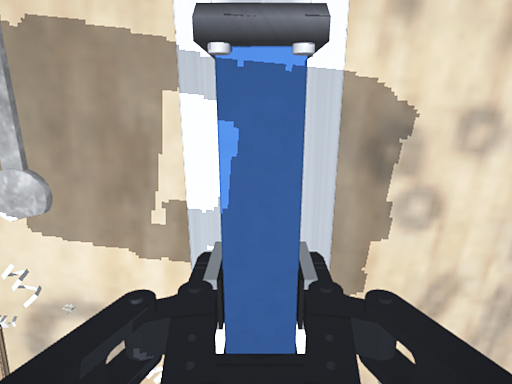

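{"fn": "move_arm", "kwargs": {"series": "0 0 0 0 0.03 0 -1;0 0 0 0 0.06 0 -1;0 0 0 0 0.09 0 -1;0 0 0 0 0.12 0 -1;0 0 0 0 0.15 0 -1;0 0 0 0 0.18 0 -1;0 0 0 0 0.2 0 -1;0 0 0 0 0.21 0 -1"}}

```text
time: 8.4
tool_pos: [0.4888, -0.0381, 0.0539]
tcp_rot: [-3.136, -0.137, -0.0]
wrist_force: [-2.6, 10.2, 7.5]
width: 0.34
```

Run:
```python
from h import *
s=bot.read_state(); print(s["time"],s["tool_pos"],s["wrist_force"],s["width"],s["width"]*85)
c=snap("wrist","pics/w6.png")
```

```text
8.4 [ 0.48875019 -0.03812146  0.05393334] [-2.55962949 10.20402607  7.52281432] 0.3397861612821138 28.881823708979674
```

View pics/w6.png

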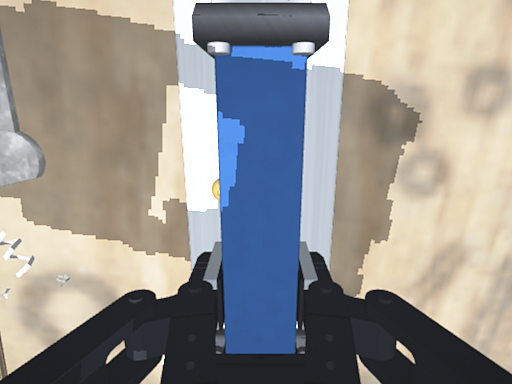

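{"fn": "move_arm", "kwargs": {"series": "0 0 0 0 -0.01 0 1;0 0 0 0 -0.01 0 1;0 0 0 0 -0.01 0 1;0 0 0 0 -0.01 0 1;0 0 0 0 -0.01 0 1;0 0 0 0 -0.01 -0.2 1;0 0 0 0 -0.01 -0.45 1;0 0 0 0 -0.01 -0.7 1"}}

```text
time: 9.25
tool_pos: [0.4881, -0.0385, 0.1235]
tcp_rot: [-3.138, -0.139, 0.002]
wrist_force: [0.9, -0.2, -1.0]
width: 1.002
```

Run:
```python
from h import *
s=bot.read_state(); c=snap("wrist","pics/w7.png"); T=toolT(s);np.savez("pics/w7s.npz",T=T); print(s["time"],s["tool_pos"],T[:2,0],s["wrist_force"],s["width"])
```

```text
9.25 [ 0.4881151  -0.03854873  0.12354915] [0.99610718 0.08814067] [ 0.90943523 -0.24106816 -1.04319706] 1.0024110515328226
```

View pics/w7.png

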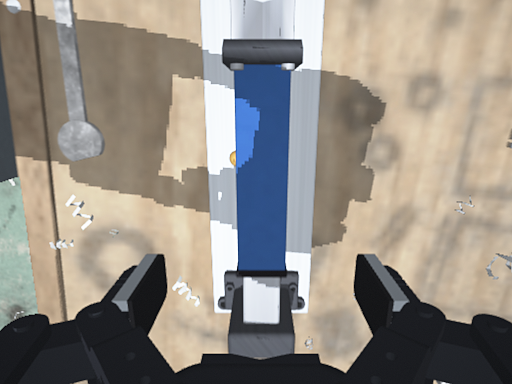

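{"fn": "move_arm", "kwargs": {"series": "0 0 0 0.05 -0.02 -0.1 1;0 0 0 0.15 -0.08 -0.2 1;0 0 0 0.3 -0.16 -0.3 1;0 0 0 0.45 -0.24 -0.3 1;0 0 0 0.6 -0.32 -0.3 1;0 0 0 0.75 -0.4 -0.3 1;0 0 0 0.88 -0.47 -0.3 1;0 0 0 1 -0.53 -0.3 1"}}

```text
time: 10.1
tool_pos: [0.5843, 0.024, 0.1524]
tcp_rot: [-3.138, -0.14, 0.002]
wrist_force: [-0.9, 1.3, -0.3]
width: 1.003
```

{"fn": "move_arm", "kwargs": {"series": "0 0 0.01 0.15 -0.08 0 1;0 0 0.03 0.3 -0.16 0 1;0 0 0.05 0.45 -0.24 0 1;0 0 0.07 0.6 -0.32 0 1;0 0 0.091 0.75 -0.4 0 1;0 0 0.091 0.9 -0.47 0 1;0 0 0.091 1 -0.53 0 1;0 0 0.091 1 -0.53 0 1"}}

```text
time: 10.9
tool_pos: [0.6796, 0.0857, 0.1529]
tcp_rot: [-3.137, 0.159, -0.0]
wrist_force: [-0.9, 0.0, 0.3]
width: 1.003
```

Run:
```python
from h import *
s=bot.read_state(); c=snap("wrist","pics/w8.png"); T=toolT(s);np.savez("pics/w8s.npz",T=T); print(s["time"],s["tool_pos"],T[:2,0],s["wrist_force"],s["width"])
```

```text
10.9 [0.67957432 0.08572874 0.15286567] [ 0.99488195 -0.10104404] [-0.94988673  0.01924565  0.2512539 ] 1.0027413139553794
```

View pics/w8.png

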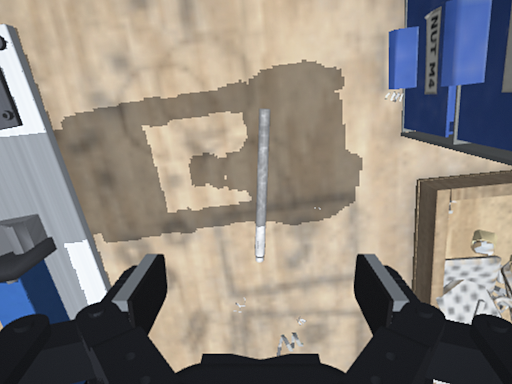

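Run:
```python
from h import *
c=dict(np.load("pics/w8.npz"));T=np.load("pics/w8s.npz")["T"];Ti=np.linalg.inv(T)
a,b=(onz(c,p,.0045,T) for p in [(264.5,109),(260,261)])
print(a,b,np.linalg.norm(a-b),(a+b)/2, (a-b)[0]/(a-b)[1])
for p in (a,b,(a+b)/2): print((Ti@np.r_[p,1])[:3].round(4))
for p in [(415,180),(415,300)]: print("tray",(Ti@np.r_[onz(c,p,.04,T),1])[:3].round(3),(Ti@np.r_[onz(c,p,0,T),1])[:3].round(3))
s=bot.read_state();print(s["tool_pos"],toolT(s)[:2,0])
```

```text
[0.68831724 0.151561   0.0045    ] [0.67109155 0.01668709 0.0045    ] 0.13596946963035259 [0.67970439 0.08412404 0.0045    ] 0.12771701749408423
[ 0.002  -0.0664  0.1484]
[-0.0015  0.0696  0.1484]
[0.0003 0.0016 0.1484]
tray [ 0.114 -0.017  0.113] [ 0.133 -0.007  0.153]
tray [0.128 0.087 0.113] [0.151 0.115 0.153]
[0.67864067 0.08513676 0.1527443 ] [ 0.99486251 -0.10123123]
```

{"fn": "move_arm", "kwargs": {"series": "0 0 0.012 0.005 0.005 0.1 1;0 0 0.012 0.01 0.01 0.22 0.5;0 0 0.012 0.01 0.01 0.35 0.2;0 0 0.012 0.01 0.01 0.5 -0.2;0 0 0.012 0.01 0.01 0.65 -0.3;0 0 0.012 0.01 0.01 0.8 -0.3;0 0 0.012 0.01 0.01 0.9 -0.3;0 0 0.012 0.01 0.01 0.9 -0.3"}}

```text
time: 11.75
tool_pos: [0.6776, 0.0835, 0.0605]
tcp_rot: [3.135, -0.2, -0.007]
wrist_force: [-0.2, -0.4, -0.1]
width: 0.348
```

Run:
```python
from h import *
s=bot.read_state(); c=snap("wrist","pics/w9.png"); T=toolT(s);np.savez("pics/w9s.npz",T=T); print(s["time"],s["tool_pos"],T[:2,0],s["wrist_force"],s["width"])
```

```text
11.75 [0.67764222 0.0834886  0.06047617] [ 0.991893   -0.12700497] [-0.21615295 -0.35324516 -0.08119471] 0.3483467988597233
```

View pics/w9.png

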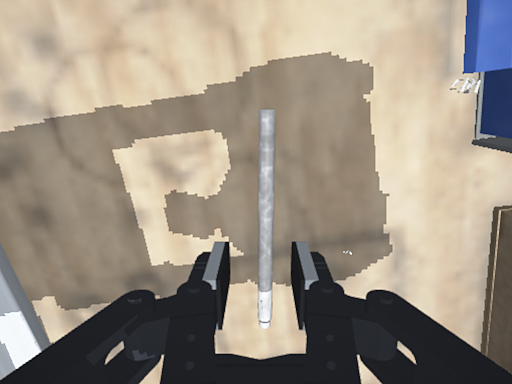

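Run:
```python
from h import *
c=dict(np.load("pics/w9.npz"));T=np.load("pics/w9s.npz")["T"];Ti=np.linalg.inv(T)
a,b=(onz(c,p,.0045,T) for p in [(267,110),(264.5,327)])
print(a,b,np.linalg.norm(a-b),(a+b)/2, (a-b)[0]/(a-b)[1])
for p in (a,b,(a+b)/2): print((Ti@np.r_[p,1])[:3].round(4))
s=bot.read_state();print(s["tool_pos"],toolT(s)[:2,0], T[:3,2])
```

```text
[0.68823877 0.15152294 0.0045    ] [0.67026617 0.01627502 0.0045    ] 0.136436845674289 [0.67925247 0.08389898 0.0045    ] 0.13288634238545333
[ 0.0021 -0.0689  0.0559]
[0.0015 0.0676 0.056 ]
[ 0.0018 -0.0007  0.056 ]
[0.67854207 0.08357981 0.06183403] [ 0.99190604 -0.12695294] [-4.32308370e-03 -3.43119489e-04 -9.99990597e-01]
```

{"fn": "move_arm", "kwargs": {"series": "0 0 0.001 0.008 0 0.08 -0.3;0 0 0.001 0.008 0 0.16 -0.3;0 0 0.001 0.008 0 0.24 -0.3;0 0 0.001 0.008 0 0.31 -0.3;0 0 0.001 0.008 0 0.36 -0.3;0 0 0.001 0.008 0 0.37 -0.3;0 0 0.001 0.008 0 0.37 -0.3;0 0 0.001 0.008 0 0.37 -0.3"}}

```text
time: 12.6
tool_pos: [0.6805, 0.0836, 0.0266]
tcp_rot: [-3.135, 0.203, -0.001]
wrist_force: [0.0, 1.0, 0.2]
width: 0.349
```

{"fn": "move_arm", "kwargs": {"series": "0 0 0 0 0 0 -1;0 0 0 0 0 0 -1;0 0 0 0 0 0 -1;0 0 0 0 0 0 -1;0 0 0 0 0 0 -1;0 0 0 0 0 0 -1;0 0 0 0 0 0 -1;0 0 0 0 0 0 -1", "squeeze": 40}}

```text
time: 13.4
tool_pos: [0.6807, 0.0836, 0.027]
tcp_rot: [-3.135, 0.203, -0.002]
wrist_force: [-0.9, -0.5, 4.0]
width: 0.069
```

Run:
```python
from h import *
s=bot.read_state(); c=snap("wrist","pics/w10.png"); T=toolT(s);np.savez("pics/w10s.npz",T=T); print(s["time"],s["tool_pos"],T[:2,0],s["wrist_force"],s["width"]*85)
```

```text
13.4 [0.68070251 0.08357463 0.02704466] [ 0.99163149 -0.12909627] [-0.92404441 -0.47003921  3.96752454] 5.854086547639568
```

View pics/w10.png

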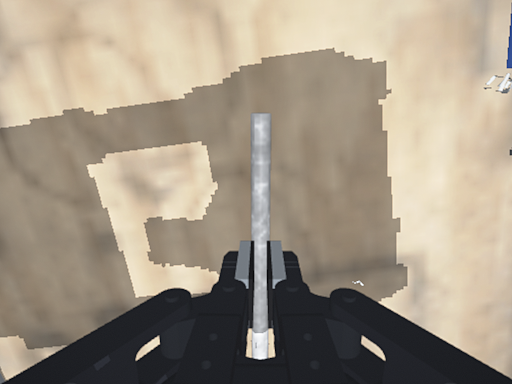

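{"fn": "move_arm", "kwargs": {"series": "0 0 0 0 0 0 -0.5;0 0 0 0 0 0 -0.5;0 0 0 0 0 0 -0.5;0 0 0 0 0 0.02 -0.5;0 0 0 0 0 0.04 -0.5;0 0 0 0 0 0.045 -0.5;0 0 0 0 0 0.045 -0.5;0 0 0 0 0 0.045 -0.5"}}

```text
time: 14.25
tool_pos: [0.6801, 0.0835, 0.0222]
tcp_rot: [3.135, -0.203, -0.0]
wrist_force: [-3.0, -0.3, 5.7]
width: 0.252
```

{"fn": "move_arm", "kwargs": {"series": "0 0 0 0 0 0 -1;0 0 0 0 0 0 -1;0 0 0 0 0 0 -1;0 0 0 0 0 0 -1;0 0 0 0 0 0 -1;0 0 0 0 0 0 -1;0 0 0 0 0 0 -1;0 0 0 0 0 0 -1", "squeeze": 40}}

```text
time: 15.05
tool_pos: [0.6808, 0.0836, 0.0225]
tcp_rot: [-3.135, 0.203, -0.002]
wrist_force: [-1.2, -0.2, 5.1]
width: 0.081
```

Run:
```python
from h import *
s=bot.read_state(); c=snap("wrist","pics/w11.png"); T=toolT(s);np.savez("pics/w11s.npz",T=T); print(s["time"],s["tool_pos"],T[:2,0],s["wrist_force"],s["width"]*85)
```

```text
15.05 [0.68081048 0.08360597 0.0224784 ] [ 0.99163997 -0.12902901] [-1.2420732  -0.19507841  5.12425253] 6.8576142869253776
```

View pics/w11.png

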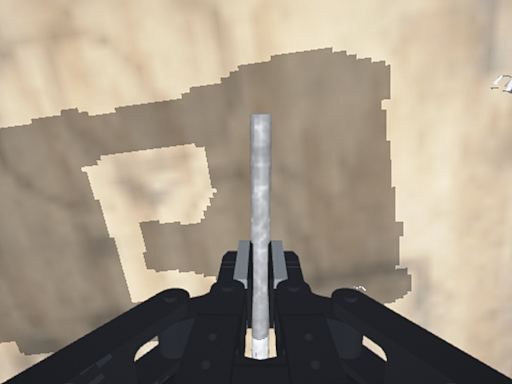

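{"fn": "move_arm", "kwargs": {"series": "0 0 0 0 0 -0.03 -1;0 0 0 0 0 -0.1 -1;0 0 0 0 0 -0.2 -1;0 0 0 0 0 -0.35 -1;0 0 0 0 0 -0.5 -1;0 0 0 0 0 -0.7 -1;0 0 0 0 0 -0.85 -1;0 0 0 0 0 -1 -1"}}

```text
time: 15.9
tool_pos: [0.6807, 0.0836, 0.124]
tcp_rot: [-3.135, 0.203, -0.003]
wrist_force: [0.0, 0.8, -0.4]
width: 0.083
```

Run:
```python
from h import *
s=bot.read_state(); T=toolT(s);np.savez("pics/w12s.npz",T=T); c=snap("wrist","pics/w12.png"); d=snap("scene","pics/s12.png");print(s["time"],s["tool_pos"],T[:2,0],s["wrist_force"],s["width"]*85)
u,v=map(int,proj(d,s["tool_pos"]));print(u,v)
im=cv2.imread("pics/s12.png")[max(0,v-70):v+80,max(0,u-100):u+100]
a=cv2.resize(im,None,fx=4,fy=4,interpolation=cv2.INTER_CUBIC);cv2.imwrite("pics/s12c.png",a)
```

```text
15.9 [0.68071367 0.08358915 0.12402897] [ 0.99164456 -0.12898796] [ 0.00434149  0.79244818 -0.44573446] 7.045053683571889
215 175
```

View pics/w12.png

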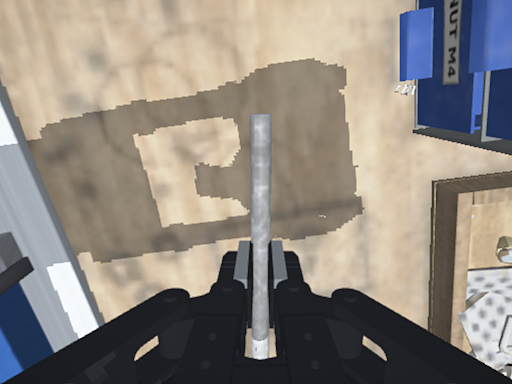

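View pics/s12c.png

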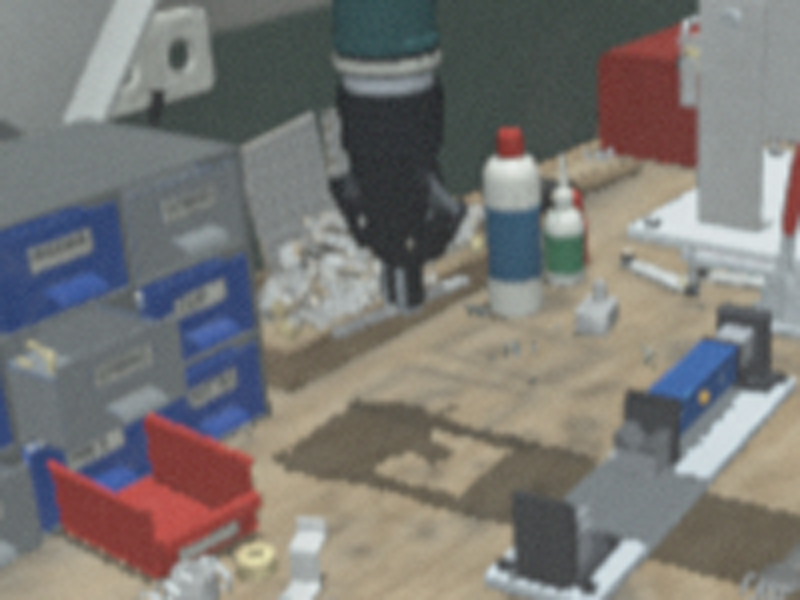

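Run:
```python
from h import *
for n in (11,12):
    c=dict(np.load(f"pics/w{n}.npz"));I=np.eye(4)
    for zt in (.016,.018,.020):
        a,b=(onz(c,p,zt,I) for p in [(261,114),(260,358)])
        print(n,zt,a.round(4),b.round(4),a[1]-b[1],((a+b)/2).round(4))
# fixed stop etc
O=np.array([.480,.0455]);
for yaw in (.087,):
    ey=np.array([-np.sin(yaw),np.cos(yaw)])
    print("pin mid gap",O+.0935*ey,"home",O+.098*ey)
```

```text
11 0.016 [-0.0012 -0.0687  0.016 ] [-0.0015  0.0543  0.016 ] -0.12299098553914459 [-0.0013 -0.0072  0.016 ]
11 0.018 [-0.0012 -0.0686  0.018 ] [-0.0015  0.0562  0.018 ] -0.1248086407678681 [-0.0013 -0.0062  0.018 ]
11 0.02 [-0.0012 -0.0685  0.02  ] [-0.0015  0.0581  0.02  ] -0.1266262959965916 [-0.0013 -0.0052  0.02  ]
12 0.016 [-0.0012 -0.0687  0.016 ] [-0.0015  0.0543  0.016 ] -0.12299158343649137 [-0.0013 -0.0072  0.016 ]
12 0.018 [-0.0012 -0.0686  0.018 ] [-0.0015  0.0562  0.018 ] -0.1248092380435972 [-0.0013 -0.0062  0.018 ]
12 0.02 [-0.0012 -0.0685  0.02  ] [-0.0015  0.0581  0.02  ] -0.12662689265070304 [-0.0013 -0.0052  0.02  ]
pin mid gap [0.47187576 0.13864637] home [0.47148475 0.14312935]
```

{"fn": "move_arm", "kwargs": {"series": "0 0 0 -0.05 -0.01 0 -1;0 0 0 -0.15 -0.02 0 -1;0 0 0 -0.28 -0.04 0 -1;0 0 0 -0.42 -0.06 0 -1;0 0 0 -0.57 -0.08 0 -1;0 0 0 -0.72 -0.1 0 -1;0 0 0 -0.87 -0.12 0 -1;0 0 0 -1 -0.13 0 -1"}}

```text
time: 16.8
tool_pos: [0.5804, 0.1098, 0.1211]
tcp_rot: [3.135, -0.202, -0.002]
wrist_force: [-0.6, 0.4, -0.6]
width: 0.081
```

{"fn": "move_arm", "kwargs": {"series": "0 0 -0.01 -0.13 -0.02 0 -1;0 0 -0.03 -0.28 -0.04 0 -1;0 0 -0.05 -0.43 -0.06 0 -1;0 0 -0.07 -0.58 -0.08 0 -1;0 0 -0.09 -0.73 -0.1 0 -1;0 0 -0.103 -0.87 -0.12 0 -1;0 0 -0.103 -0.97 -0.13 0 -1;0 0 -0.103 -1 -0.13 0 -1"}}

```text
time: 17.6
tool_pos: [0.4839, 0.1354, 0.1217]
tcp_rot: [3.139, 0.136, -0.001]
wrist_force: [0.1, -1.0, -0.5]
width: 0.082
```

Run:
```python
from h import *
s=bot.read_state(); T=toolT(s);np.savez("pics/w13s.npz",T=T); c=snap("wrist","pics/w13.png"); s=bot.read_state();T=toolT(s);print(s["time"],s["tool_pos"],T[:2,0],s["wrist_force"],s["width"]*85)
```

```text
17.65 [0.48416059 0.13530413 0.12173951] [0.9962504  0.08651625] [-0.89049201 -0.02971961  0.07192876] 6.9224906922079805
```

View pics/w13.png

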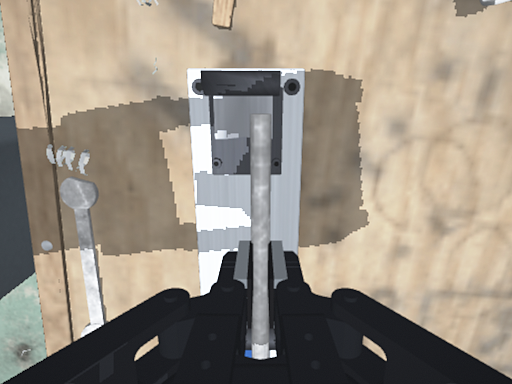

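Run:
```python
import cv2
im=cv2.imread("pics/w13.png")
cv2.imwrite("pics/w13c.png",cv2.resize(im[55:255,170:320],None,fx=4,fy=3,interpolation=cv2.INTER_CUBIC))
```

```text
(no output)
```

View pics/w13c.png

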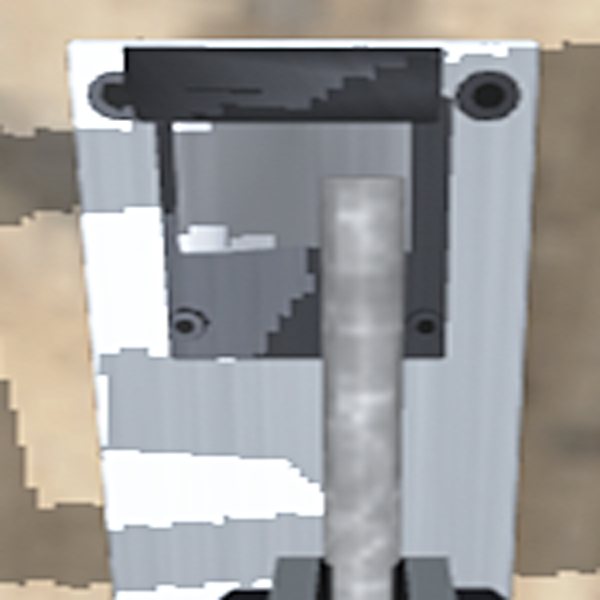

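Run:
```python
from h import *
c=dict(np.load("pics/w13.npz"));I=np.eye(4);tz=.1217
g=lambda u,v:(170+u/4,55+v/3)
for n,p,z in [("face63",(282,121),.063),("face55",(282,121),.055),("plate top back",(282,48),.071),("plate c",(282.5,60),.071),("Vfront",(292,250),.052),("V c",(292,180),.052),("pinend",(362,178),tz-.018),("bed L",(90,300),.010),("bed R",(525,300),.010),("bedend",(300,41),.010)]:
    print(n,onz(c,g(*p),tz-z,I).round(4))
```

```text
face63 [-0.0118 -0.0766  0.0587]
face55 [-0.0123 -0.0766  0.0667]
plate top back [-0.0112 -0.088   0.0507]
plate c [-0.0112 -0.0861  0.0507]
Vfront [-0.0114 -0.0528  0.0697]
V c [-0.0112 -0.066   0.0697]
pinend [-0.0014 -0.0688  0.018 ]
bed L [-0.0502 -0.0358  0.1117]
bed R [ 0.0282 -0.0359  0.1117]
bedend [-0.0116 -0.0939  0.1117]
```

{"fn": "move_arm", "kwargs": {"series": "0 0 0 -0.03 -0.01 0 -1;0 0 0 -0.06 -0.02 0 -1;0 0 0 -0.09 -0.03 0.03 -1;0 0 0 -0.1 -0.035 0.1 -1;0 0 0 -0.101 -0.035 0.17 -1;0 0 0 -0.101 -0.035 0.22 -1;0 0 0 -0.101 -0.035 0.25 -1;0 0 0 -0.101 -0.035 0.25 -1"}}

```text
time: 18.45
tool_pos: [0.4743, 0.1376, 0.0959]
tcp_rot: [3.138, 0.135, -0.002]
wrist_force: [-0.0, 0.9, 0.2]
width: 0.077
```

Run:
```python
from h import *
s=bot.read_state(); c=snap("wrist","pics/w14.png"); d=snap("scene","pics/s14.png");s=bot.read_state();T=toolT(s);print(s["time"],s["tool_pos"],T[:2,0],T[:3,2],s["wrist_force"],s["width"]*85)
im=cv2.imread("pics/w14.png")
cv2.imwrite("pics/w14c.png",cv2.resize(im[20:220,170:320],None,fx=4,fy=3,interpolation=cv2.INTER_CUBIC))
im=cv2.imread("pics/s14.png")
cv2.imwrite("pics/s14c.png",cv2.resize(im[150:270,220:350],None,fx=5,fy=5,interpolation=cv2.INTER_CUBIC))
```

```text
18.55 [0.47490992 0.13770939 0.09669441] [0.99628216 0.08615   ] [-1.90338033e-04 -4.50059573e-05 -9.99999981e-01] [ 0.72565965  0.08803072 -1.09026657] 6.7231136417933435
```

View pics/w14c.png

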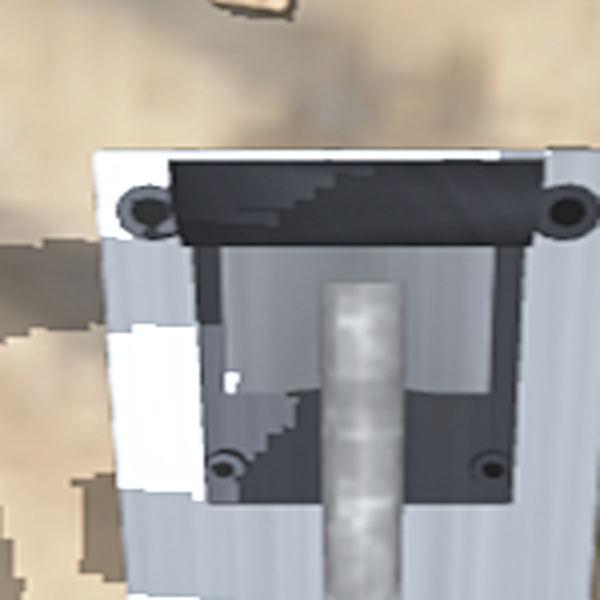

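View pics/s14c.png

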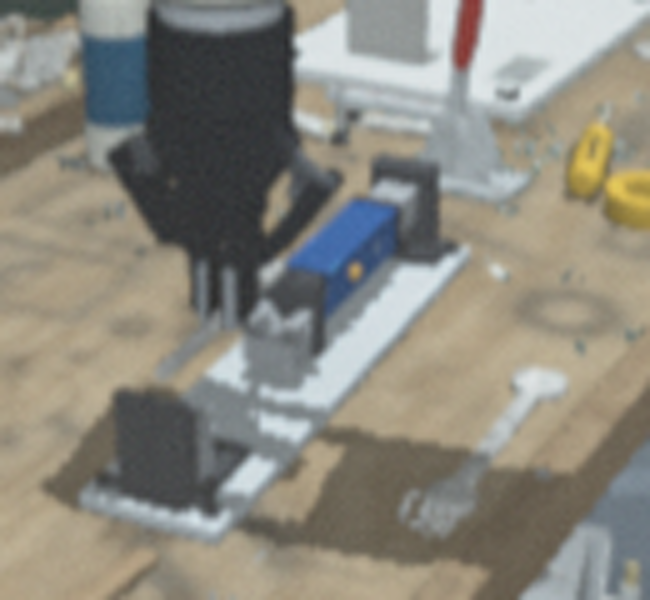

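Run:
```python
from h import *
c=dict(np.load("pics/w14.npz"));I=np.eye(4);tz=.0965
g=lambda u,v:(170+u/4,20+v/3)
for n,p,z in [("face63",(356,243),.063),("face55",(356,243),.055),("plate top back",(356,160),.071),("Vfront",(356.5,392),.052),("V c",(356.5,320),.052),("pinend",(363.5,283),tz-.018)]:
    print(n,onz(c,g(*p),tz-z,I).round(4))
```

```text
face63 [-0.002  -0.074   0.0335]
face55 [-0.002  -0.0739  0.0415]
plate top back [-0.002  -0.0852  0.0255]
Vfront [-0.002  -0.0496  0.0445]
V c [-0.002  -0.0616  0.0445]
pinend [-0.0012 -0.0688  0.018 ]
```

{"fn": "move_arm", "kwargs": {"series": "0 0 0 -0.009 -0.007 0.03 -1;0 0 0 -0.009 -0.007 0.07 -1;0 0 0 -0.009 -0.007 0.11 -1;0 0 0 -0.009 -0.007 0.15 -1;0 0 0 -0.009 -0.007 0.19 -1;0 0 0 -0.009 -0.007 0.23 -1;0 0 0 -0.009 -0.007 0.26 -1;0 0 0 -0.009 -0.007 0.27 -1"}}

```text
time: 19.35
tool_pos: [0.4736, 0.1383, 0.0693]
tcp_rot: [3.139, 0.136, -0.001]
wrist_force: [-0.5, 0.1, -1.0]
width: 0.083
```

Run:
```python
from h import *
c=snap("wrist","pics/w15.png"); d=snap("scene","pics/s15.png");s=bot.read_state();T=toolT(s);print(s["time"],s["tool_pos"],T[:2,0],T[:3,2],s["wrist_force"],s["torque"],s["width"]*85)
im=cv2.imread("pics/w15.png")
cv2.imwrite("pics/w15c.png",cv2.resize(im[20:220,170:370],None,fx=3,fy=3,interpolation=cv2.INTER_CUBIC))
im=cv2.imread("pics/s15.png")
cv2.imwrite("pics/s15c.png",cv2.resize(im[150:270,220:350],None,fx=5,fy=5,interpolation=cv2.INTER_CUBIC))
```

```text
19.45 [0.47376114 0.13831781 0.06956535] [0.99627583 0.08622262] [-3.57944452e-04 -8.79890079e-05 -9.99999932e-01] [-0.25497018  0.79636557 -0.11296782] [0.0510056  0.00876375 0.0224564 ] 6.904673577853996
```

View pics/w15c.png

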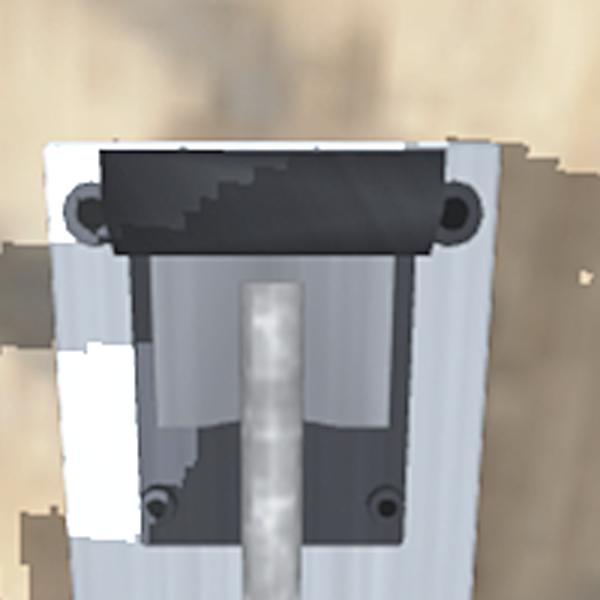

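View pics/s15c.png

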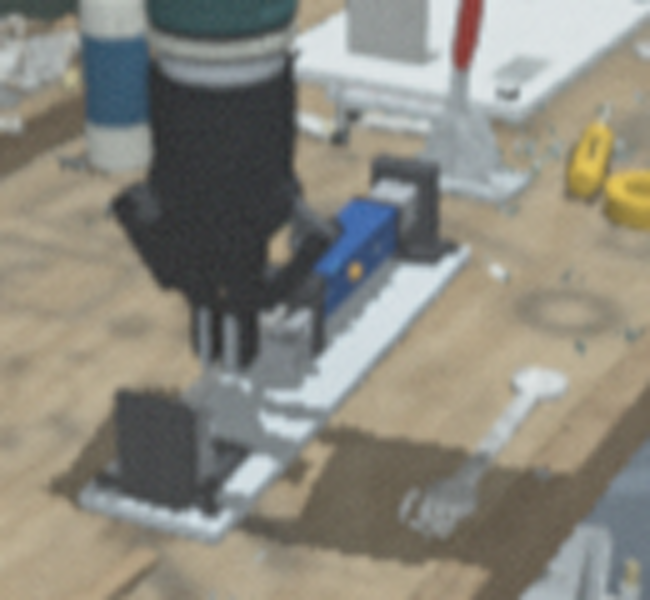

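{"fn": "move_arm", "kwargs": {"series": "0 0 0 0 0 0.005 -1;0 0 0 0 0 0.01 -1;0 0 0 0 0 0.015 -1;0 0 0 0 0 0.02 -1;0 0 0 0 0 0.025 -1;0 0 0 0 0 0.03 -1;0 0 0 0 0 0.035 -1;0 0 0 0 0 0.04 -1"}}

```text
time: 20.25
tool_pos: [0.4738, 0.1383, 0.0659]
tcp_rot: [3.139, 0.136, -0.001]
wrist_force: [-2.3, 0.1, 4.4]
width: 0.08
```

Run:
```python
from h import *
s=bot.read_state();T=toolT(s);print(s["time"],s["tool_pos"],T[:2,0],T[:3,2],s["wrist_force"],s["torque"],s["width"]*85)
```

```text
20.25 [0.47378255 0.13833439 0.06592765] [0.99627363 0.0862481 ] [-3.31315404e-04 -6.25518241e-05 -9.99999943e-01] [-2.26231629  0.06699191  4.38623084] [-0.03579598  0.29877807  0.03569644] 6.841711386304711
```

{"fn": "move_arm", "kwargs": {"series": "0 0 0 -0.003 -0.005 0 -1;0 0 0 -0.006 -0.01 0 -1;0 0 0 -0.006 -0.018 0 -1;0 0 0 -0.006 -0.026 0 -1;0 0 0 -0.006 -0.034 0 -1;0 0 0 -0.006 -0.042 0 -1;0 0 0 -0.006 -0.05 0 -1;0 0 0 -0.006 -0.055 0 -1"}}

```text
time: 21.05
tool_pos: [0.4732, 0.1422, 0.0659]
tcp_rot: [3.135, 0.138, 0.001]
wrist_force: [2.5, -9.1, 1.7]
width: 0.077
```

Run:
```python
from h import *
c=snap("wrist","pics/w16.png")
s=bot.read_state();T=toolT(s);print(s["time"],s["tool_pos"],T[:2,0],T[:3,2],s["wrist_force"],s["torque"],s["width"]*85)
im=cv2.imread("pics/w16.png")
cv2.imwrite("pics/w16c.png",cv2.resize(im[20:220,170:370],None,fx=3,fy=3,interpolation=cv2.INTER_CUBIC))
```

```text
21.1 [0.47323253 0.14212838 0.06588064] [0.99614735 0.08769459] [ 6.43062356e-04 -3.33746115e-03 -9.99994224e-01] [ 1.91351359 -8.08836897  1.34811666] [-1.40392581 -0.37588756 -0.01268562] 7.025674988988902
```

View pics/w16c.png

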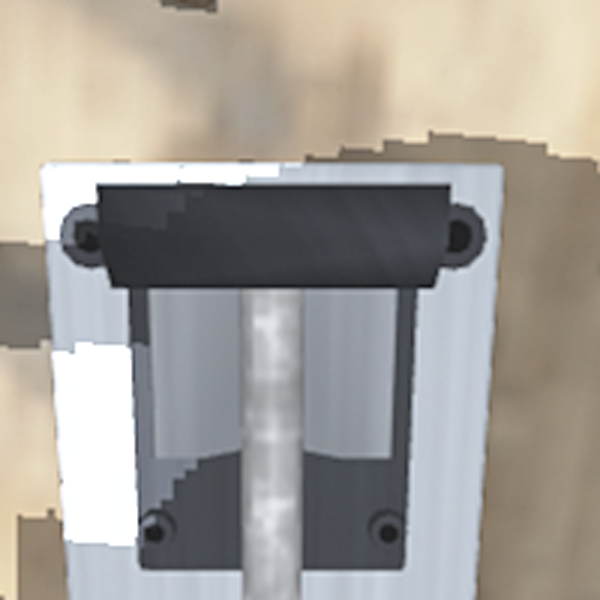

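{"fn": "move_arm", "kwargs": {"series": "0 0 0 0 0 0 -0.8;0 0 0 0 0 0 -0.75;0 0 0 0 0 0 -0.7;0 0 0 0 0 0 -0.65;0 0 0 0 0 0 -0.6;0 0 0 0 0 0 -0.5;0 0 0 0 0 0 -0.4;0 0 0 0 0 0 -0.3", "squeeze": 20}}

```text
time: 21.9
tool_pos: [0.4728, 0.1438, 0.0658]
tcp_rot: [-3.139, -0.136, 0.0]
wrist_force: [0.6, -0.6, -0.2]
width: 0.354
```

Run:
```python
from h import *
c=snap("wrist","pics/w17.png")
s=bot.read_state();T=toolT(s);print(s["time"],s["tool_pos"],T[:2,0],T[:3,2],s["wrist_force"],s["torque"],s["width"]*85)
```

```text
21.95 [0.47279329 0.14383975 0.06578895] [0.9962728  0.08625839] [-7.94058003e-06  5.58120983e-05 -9.99999998e-01] [-0.17196536  0.18363191  0.04722203] [-0.0363494   0.00332281 -0.00277652] 30.126637963952074
```

View pics/w17.png

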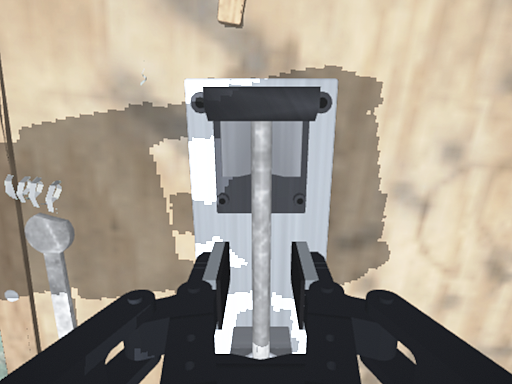

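{"fn": "move_arm", "kwargs": {"series": "0 0 0 0 0 -0.05 -0.3;0 0 0 0 0 -0.15 -0.3;0 0 0 0 0 -0.3 -0.3;0 0 0 0 0 -0.45 -0.3;0 0 0 0 0 -0.6 0;0 0 0 0 0 -0.75 0.5;0 0 0 0 0 -0.9 1;0 0 0 0 0 -1 1"}}

```text
time: 22.75
tool_pos: [0.4737, 0.144, 0.168]
tcp_rot: [-3.138, -0.136, -0.004]
wrist_force: [0.6, -0.3, -0.5]
width: 0.974
```

{"fn": "move_arm", "kwargs": {"series": "0 0 0 0 0.1 -0.05 1;0 0 0 0 0.2 -0.15 1;0 0 0 0 0.35 -0.2 1;0 0 0 0 0.5 -0.2 1;0 0 0 0 0.65 -0.2 1;0 0 0 0 0.75 -0.2 1;0 0 0 0 0.8 -0.2 1;0 0 0 0 0.8 -0.2 1"}}

```text
time: 23.55
tool_pos: [0.4796, 0.0633, 0.1856]
tcp_rot: [-3.139, -0.133, 0.001]
wrist_force: [-0.1, 0.9, -0.5]
width: 1.0
```

Run:
```python
from h import *
s=bot.read_state();T=toolT(s);np.savez("pics/w18s.npz",T=T)
c=snap("wrist","pics/w18.png");d=snap("scene","pics/s18.png");t=snap("top","pics/t18.png")
print(s["time"],s["tool_pos"],s["wrist_force"])
im=cv2.imread("pics/w18.png");cv2.imwrite("pics/w18c.png",cv2.resize(im[0:290,180:340],None,fx=2,fy=2,interpolation=cv2.INTER_CUBIC))
im=cv2.imread("pics/s18.png")
cv2.imwrite("pics/s18c.png",cv2.resize(im[150:270,220:350],None,fx=5,fy=5,interpolation=cv2.INTER_CUBIC))
```

```text
23.55 [0.4795909  0.06332188 0.18563689] [-0.09025034  0.93188075 -0.49705625]
```

View pics/w18.png

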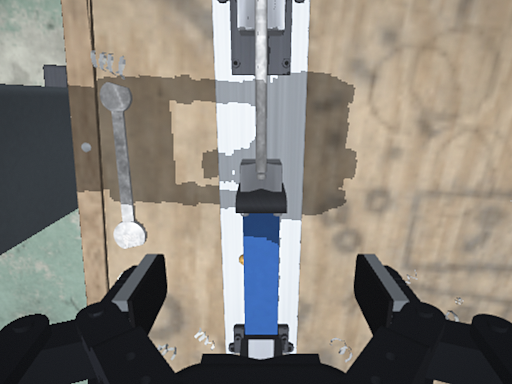

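View pics/s18c.png

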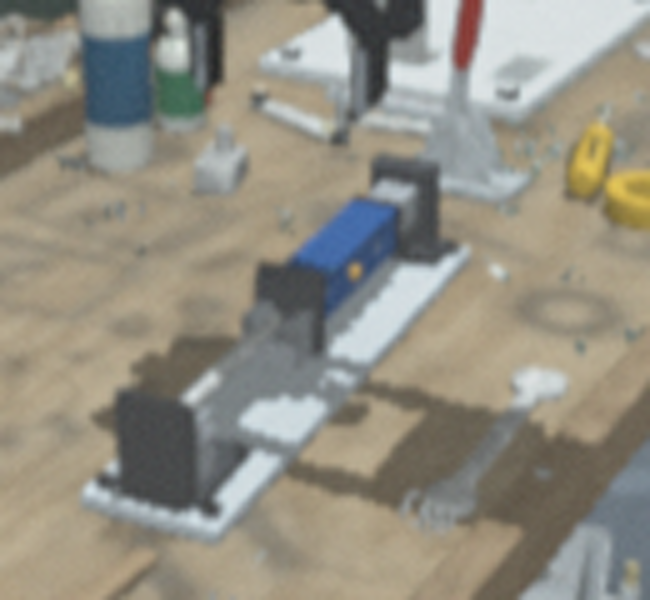

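View pics/t18.png

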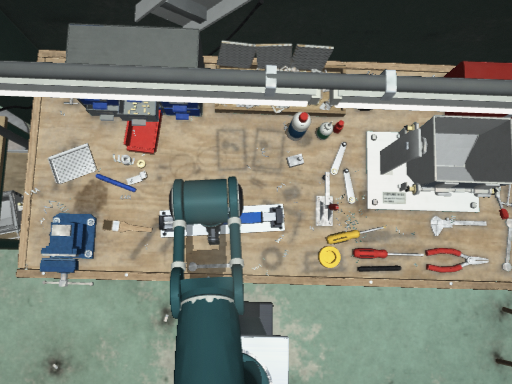

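{"fn": "move_arm", "kwargs": {"series": "0 0 0 0 -0.1 0 1;0 0 0 0 -0.2 0 1;0 0 0 0 -0.3 0 1;0 0 0 0 -0.4 0 1;0 0 0 0 -0.45 0 1;0 0 0 0 -0.45 0 1;0 0 0 0 -0.45 0 1;0 0 0 0 -0.45 0 1"}}

```text
time: 24.5
tool_pos: [0.4758, 0.1087, 0.1858]
tcp_rot: [3.139, 0.135, -0.0]
wrist_force: [0.4, 0.1, -0.4]
width: 1.0
```

Run:
```python
from h import *
s=bot.read_state();T=toolT(s);np.savez("pics/w19s.npz",T=T)
c=snap("wrist","pics/w19.png")
print(s["time"],s["tool_pos"],s["wrist_force"])
im=cv2.imread("pics/w19.png");cv2.imwrite("pics/w19c.png",cv2.resize(im[30:280,190:330],None,fx=4,fy=2.4,interpolation=cv2.INTER_CUBIC))
```

```text
24.5 [0.47583262 0.10873705 0.1857529 ] [ 0.38550327  0.07647698 -0.40225181]
```

View pics/w19c.png

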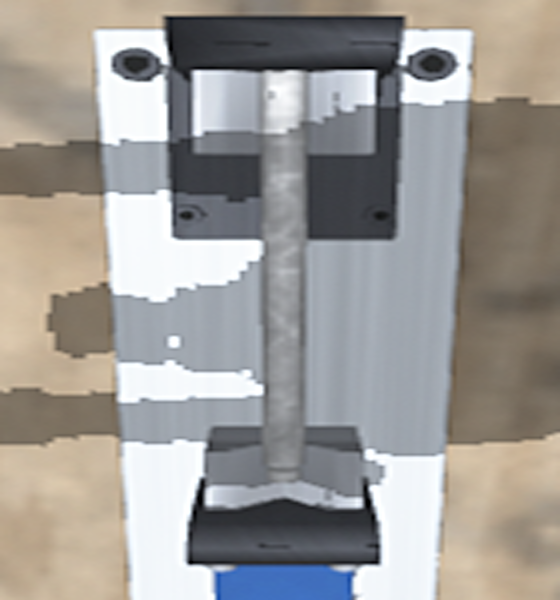

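Run:
```python
from h import *
c=dict(np.load("pics/w19.npz"));T=np.load("pics/w19s.npz")["T"]
g=lambda u,v:(190+u/4,30+v/2.4)
a=onz(c,g(284,69),.0525,T);b=onz(c,g(283,480),.048,T);f=onz(c,g(283,69),.055,T);n=onz(c,g(284,506),.0505,T)
print("pin len",np.linalg.norm((a-b)[:2]),"stop gap",np.linalg.norm((f-n)[:2]),"end play",np.linalg.norm((b-n)[:2]))
w=dict(np.load("pics/w18.npz"));T=np.load("pics/w18s.npz")["T"]
print(onz(w,(238,260),.048,T))
print(bot.finish_job())
```

```text
pin len 0.13601373370008138 stop gap 0.14479699890779224 end play 0.009049840269086545
[ 0.46387902 -0.00074878  0.048     ]
the job is handed in; nothing more can be done
None
```

The job is done and handed in at about 24.5 s of the 54 s allowed.

- **Tube:** I squeezed the button flush and slid the blue tube one hole away from the fixed stop. The wrist camera showed the button out through the next hole. At the end of the slide the force rose to about 10 N, which fits the tube having locked.
- **Pin:** My first grasp caught only the top of the pin, so I reopened, went about 4.5 mm lower and gripped it again. I then laid it in the two V blocks and pushed it along until it met the stop, at about 8–9 N. After release it stayed put while the gripper lifted clear.
- **Last checks:** Measured in the final image:

| Item | Measured | Given |
|---|---|---|
| Gap between the stops | 144.8 mm | 145 mm |
| Visible pin length | 136.0 mm | 136 mm |
| Play at the moving stop | 9.0 mm | 9 mm |

- **Other things on the bench:** None looked moved in the last overhead picture, though the arm hid part of the bench near the fixture. I judged this by eye only.
- **Disagreements:** The overhead and wrist cameras put the fixture about 4 mm apart along its length, so I positioned the pin by the wrist view of pin and stop together. The gripper read about 7 mm on the 9 mm pin. The hold was firm and the pin hung level, so I took this as reading error.

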